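# Bring the photometer's sample carriage to its stop

## Task

Run the sample carriage of the bench photometer up to its marked stop at the white read head. With your fingertips press down the ribbed plate in the middle of the carriage to free its brake, keep it down while you push the carriage along the rail until it is fully against the stop, then let go so that the plate springs back up and the brake holds again. Nothing is to be picked up: leave everything else on the bench where it is.

Things in the scene. Friction and masses are not known exactly. Their poses are not given: they have to be found in the camera images.
- stage: fixed photometer stage: aluminium rail 100 mm wide (x), 400 mm long (y, -170 to +230 mm), 22 mm high; white read head (110 x 85 mm, top at 90 mm) on its +y end, before it a black stop bar with a white mark at each end, stop face at y = +130 mm. Origin on the bench, on the rail's centre line; +y points from the plain end to the stop
- carriage (a joint): position of the white carriage (90 mm wide, 150 mm long) along the rail, m; 0 at the plain end, grows towards the stop (stage +y), 0.140 when its front is against the stop. Brake free: about 1 N plus 6 N per m/s moves it, it does not spring back; with the plate up the brake holds to about 12 N and must not be forced
- plate (a joint): how far the press plate is down, m: 0 up (brake on), 0.006 fully down. It stays up below about 7 N; once it moves the brake is free, and about 9.5 N takes it to the end of its travel; springs back up by itself
- plate_top (a point): centre of the top of the ribbed grey press plate in the carriage's middle, 60 mm across the rail x 48 mm along it, 48 mm above the bench when up. Axes as the stage's; moves with carriage and plate. Before and behind it stand cross ridges, 58 mm clear between, tops at 58 mm; a round glass sample cell (top at 62 mm) sits 59 mm ahead of it
- stop_face (a point): middle of the stop bar's face, which the carriage's front end meets; 37 mm above the bench
- carriage_nose (a point): middle of the carriage's front end face (towards the stop), 75 mm ahead of the plate's centre, 37 mm above the bench
- vial: small clear capped vial, 28 mm across, 55 mm tall, standing beside the rail; origin under its centre
- jar: white jar with lid and paper label, 52 mm across, 75 mm tall, standing beside the rail; origin under its centre
- cell_box: small clear plastic box 45 x 70 x 30 mm, lying beside the rail; origin under its centre
- pipette: white hand pipette lying on the bench, about 270 mm long, 26 mm high; origin under its middle
- wash_bottle: white bottle, 68 mm across, 160 mm tall; origin under its centre
- scoop: steel spoon lying on the bench, 170 mm long; origin under its middle
- beaker: glass beaker, 72 mm across, 90 mm tall; origin under its centre

How it is judged (in metres and radians):
On the way, in this order (a step that is already met when the one before it is completed fails the run):
1. the plate is pressed down at least 1.5 mm with the carriage still at least 20 mm short of the stop (value of joint plate above 0.0015 m and value of joint carriage below 0.12 m), for 0.2 s.
2. the carriage comes against the stop (within 4 mm) with the plate still down (over 1 mm) (value of joint carriage above 0.136 m and value of joint plate above 0.001 m), for 0.1 s.
At the end, for the whole second after the job is handed in: The carriage stands within 4 mm of its stop and at rest, the plate is back up (less than 1 mm down), and every other thing is within 15 mm of where it was, the standing ones still upright (value of joint carriage above 0.136 m and value of joint plate below 0.001 m and velocity of joint carriage below 0.005 m/s and distance of each of vial, jar, cell_box, pipette, wash_bottle, scoop, beaker from where it was at the start of the episode below 0.015 m and angle between each of vial, jar, wash_bottle, beaker's own z axis and vertical below 0.3 rad); the robot touches nothing.
It fails at once if the carriage is dragged (faster than 8 mm/s) while its plate is not pressed (value of joint plate below 0.0005 m and (velocity of joint carriage above 0.008 m/s or velocity of joint carriage below -0.008 m/s)).
It fails at once if another thing on the bench is picked up, shifted by more than 15 mm or knocked over (distance of any of vial, jar, cell_box, pipette, wash_bottle, scoop, beaker from where it was at the start of the episode above 0.015 m or angle between any of vial, jar, wash_bottle, beaker's own z axis and vertical above 0.3 rad).
It also fails if it takes over 38 s, if anything falls off the work surface, if the arm or the gripper's body presses on something with over 40 N, if the wrist force passes 120 N, or if a joint passes its speed limit or range.

## Robot

A 6-joint arm with a two-finger parallel gripper is mounted at the origin on the work surface. World frame = base frame: x ahead of the robot, y to its left, z up, the work surface at z = 0. Lengths are in mm, angles in rad, forces in N, time in s.
With the tool pointing down it reaches from about 350 to 775 mm from the base axis. Payload 7.3 kg.
Tool frame: the origin (TCP) lies between the finger pads; the fingertips stand 14 mm ahead of it and the grasp point (between the pads) lies 5 mm behind it; z points along the fingers, y is the line along which they close (so a half turn about z gives the same grasp; the last joint's range is limited). The gripper opens to 92 mm and grips with 3 to 60 N. Pads are 19 mm wide; open, the fingers measure 130 mm over their backs; the gripper's body (75 mm by 190 mm) begins 47 mm behind the grasp point.
Start: joints at [-1.348, 0.342, 1.524, -0, 1.275, -0.146], TCP at [189.284, -489.709, 240.741] pointing down, gripper open.
Joint ranges: [-2.53, 2.53], [-0.77, 2.02], [0.04, 2.7], [-1, 4.14], [0.28, 2.66], [-3.11, 3.11]. Speed limits (rad/s): [2.57, 2.57, 3.14, 3.14, 3.14, 3.14].

## Interface

Orientations are given as [roll, pitch, yaw] about the fixed x, y, z axes, in that order (R = Rz(yaw) Ry(pitch) Rx(roll)).
In Python, from plant import get_obs, cams, close_job gives the robot as it stands. The module is installed in compiled form; this text tells all that it offers.
- The arm moves only by the shell command python3 -m creep 'ROWS'. ROWS is JSON, a list of rows, each an object of numbers: "hand": the opening, from 0 (shut) to 1 (fully open); "tx", "ty", "tz": the shift along the tool's x, y, z in m; "spin": the turn about the tool's z in degrees. In form: [{"hand": .., "tx": .., "ty": .., "tz": .., "spin": ..}, ...]. A call has 1 to 5 rows; each row shifts and turns the commanded pose from where the row before left it, along the tool's axes as they then stand; what a row does not reach is not made up. A row lasts 1/8 s, in which the tool goes at most 62.5 mm and 10.7 degrees, less where a joint would pass 70% of its speed; a pose out of reach is approached as far as the arm can. A call is refused whole if a number of a shift passes 0.0625 or a number of a turn 10.7, either way. A call with a gripper value outside its range is refused whole. The fingers move at their own pace and stop on an object; the grip force is fixed at half the most. Time passes only in rows, so rows that do not move let the fingers close. It gives the time, the measured TCP pose, the force, the opening and the grip force at its end, in the units of the state.
- get_obs(): the state, without advancing time (a new reading comes with each control period).
- cams.capture(name): name is "scene" or "side" or "wrist"; returns a dict with "color" (400x640x3 uint8, red, green, blue), "K" (3x3 intrinsics, pixels), "R" (3x3) and "t" (3): a world point X has camera coordinates R X + t. Camera axes: x right, y down, z forward; pixel columns grow to the right and rows downward; lengths in mm; the calibration is good to about 2 mm. A picture is of the moment at which its call begins. There is no depth.
- close_job(): hands the job in; it is judged then, once.
The state is a dict: "time": time; "joint_positions": joint angles; "dq": joint speeds; "tau": joint torques, N m; "tool_pos": TCP position; "tcp_rot": TCP orientation; "contact_force": force on the tool from outside, world axes, zero at the start; "moment": the same for the moment, N m; "grip_width": finger opening in mm; "finger_force": force on a finger pad.
Only numpy, scipy, OpenCV 4.12 (cv2) and the standard library are available. Lean on these libraries where they do the work, as an engineer would, in place of code of your own. Each camera call takes 0.05 s, during which the arm holds its last target. There are 200 camera calls.

## Working session

There is one attempt and no reset: what is moved stays moved. The work goes in short steps, Python scripts to look and compute and a shell command to move; the robot and the scene stay as the last step left them, time stands still between calls to the robot, and variables do not carry over. Pictures are saved under pics/ and viewed, at most 10 in all, crops included, and the job is handed in when it is done.

```bash
mkdir -p pics; python3 - <<'E'
from plant import get_obs,cams
import cv2,pickle
o=get_obs();print(o)
d={}
for n in("scene","side"):
    c=cams.capture(n);d[n]=c;cv2.imwrite(f"pics/{n}0.png",c["color"][:,:,::-1]);print(n,c["K"].tolist(),(-c["R"].T@c["t"]).round())
pickle.dump(d,open("c0.pkl","wb"))
E
```

```text
{'time': 0.0, 'joint_positions': array([-1.34798661e+00,  3.42708846e-01,  1.52503597e+00, -5.64617711e-06,
        1.27540240e+00, -1.45991688e-01]), 'dq': array([-8.49731166e-05, -1.01687313e-03, -1.41542876e-04, -1.71349040e-04,
       -8.35423621e-04, -1.00710558e-03]), 'tau': array([ 2.11041042e-03, -4.31237304e+01, -2.44223160e+01,  7.19958334e-02,
        5.57671837e-02, -1.16507103e-04]), 'tool_pos': array([ 189.1960388 , -489.2993214 ,  240.04553972]), 'tcp_rot': array([-3.14005384e+00, -2.20806052e-04,  3.68802878e-01]), 'contact_force': array([-0.17775663,  0.51030273,  0.77325313]), 'moment': array([0.02107104, 0.01929209, 0.03391243]), 'finger_force': 0.0, 'grip_width': 91.80391544965204}
scene [[431.5057471029547, 0.0, 321.5586530375494], [0.0, 431.5057471029547, 192.9053093132484], [0.0, 0.0, 1.0]] [1027.  404. 1012.]
side [[488.45625784189025, 0.0, 325.44424220551184], [0.0, 488.45625784189025, 192.27657225084477], [0.0, 0.0, 1.0]] [  270. -1148.   714.]
```

View pics/scene0.png

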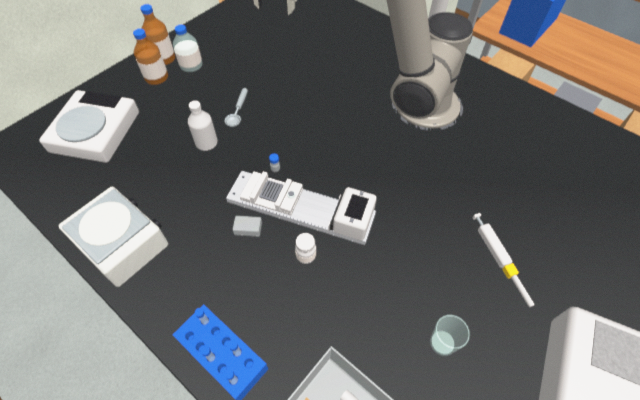

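View pics/side0.png

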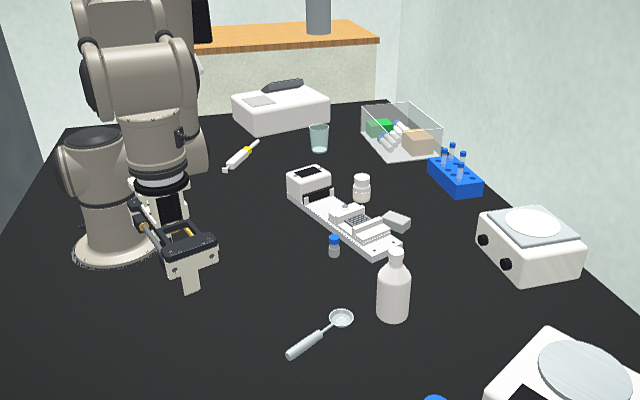

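The scene view shows the stage from its plain end (232,185) to the read head (355,212), with the plate near (271,191). In the side view the plate is near (358,218), the vial is at (334,245), the jar at (361,188), the box at (396,220) and the wash bottle at (393,290).

```bash
cat > h.py <<'E'
import numpy as np
def ray(c,u,v,z):
    R,t=np.array(c["R"]),np.array(c["t"]); o=-R.T@t
    d=R.T@np.linalg.inv(c["K"])@[u,v,1]
    return o+d*(z-o[2])/d[2]
def proj(c,X):
    p=c["K"]@(c["R"]@np.array(X)+c["t"]); return p[:2]/p[2]
E
python3 - <<'E'
import pickle,cv2,numpy as np
from h import *
d=pickle.load(open("c0.pkl","rb"))
a=d["scene"]["color"][155:255,220:385,::-1];b=d["side"]["color"][155:270,280:420,::-1]
a=cv2.resize(a,None,fx=4.8,fy=4.8,interpolation=2)[:,:792]; b=cv2.resize(b,None,fx=5,fy=5,interpolation=2)
cv2.imwrite("pics/a.png",a);cv2.imwrite("pics/b.png",b)
print(ray(d["scene"],271,191,48),ray(d["side"],358,218,48))
E
```

```text
[ 605.70327046 -119.81717838   48.        ] [ 607.27604835 -115.78902243   48.        ]
```

View pics/a.png

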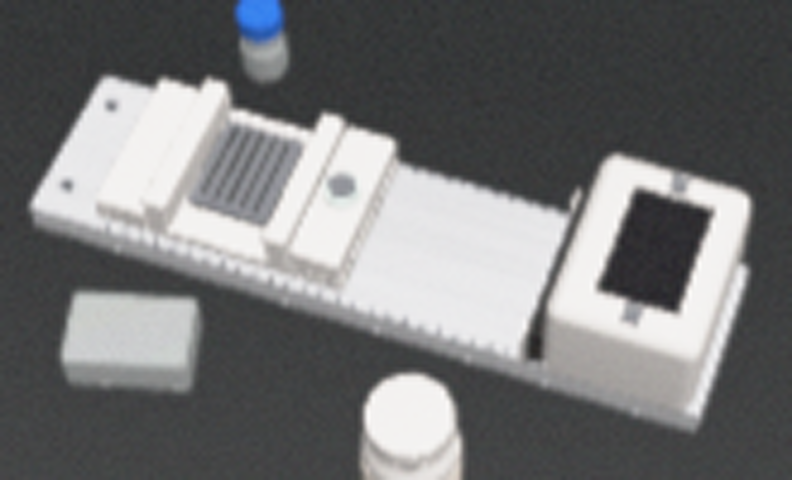

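View pics/b.png

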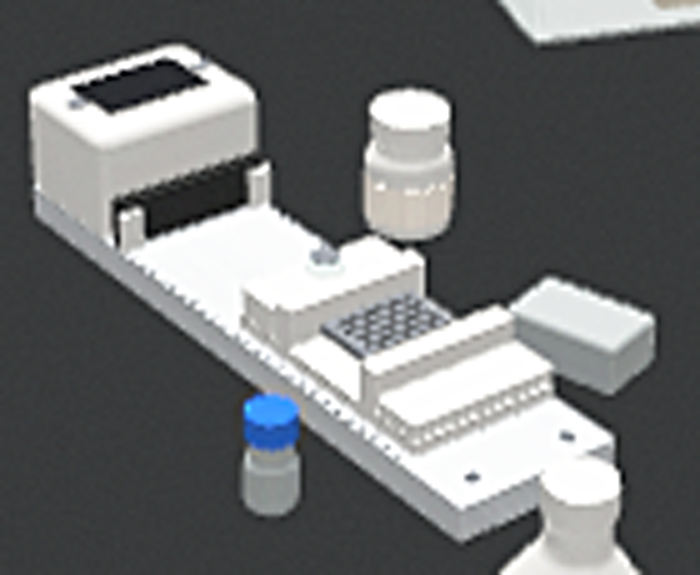

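```bash
python3 - <<'E'
import pickle
from h import *
d=pickle.load(open("c0.pkl","rb"));S,D=d["scene"],d["side"]
s=lambda u,v,z:ray(S,220+u/4.8,155+v/4.8,z)
b=lambda u,v,z:ray(D,280+u/5,155+v/5,z)
P={"sPB":s(108,76,22),"sPF":s(32,205,22),"sEF":s(698,415,22),"sER":s(748,268,22),"bPn":b(463,510,22),"bPf":b(613,440,22),"bEn":b(35,195,22)}
pl=[s(*p,48) for p in((237,122),(303,142),(267,222),(191,195))]
pb=[b(*p,48) for p in((322,330),(405,293),(455,318),(368,357))]
for k,v in P.items():print(k,v.round(1))
for q in(pl,pb):
    print("plate",np.mean(q,0).round(1),[np.linalg.norm(q[i]-q[(i+1)%4]).round() for i in range(4)])
for u,v in((P["sPF"],P["sEF"]),(P["sPB"],P["sER"]),(P["bPn"],P["bEn"])):
    e=v-u;print(np.linalg.norm(e),np.degrees(np.arctan2(e[1],e[0])))
print("wash base",ray(D,393,312,0),ray(S,205,143,0),"vial",b(270,505,0), "cell",s(342,185,62),b(325,255,62),"stop",s(540,320,22))
E
```

```text
sPB [ 596.9 -244.7   22. ]
sPF [ 689.5 -210.8   22. ]
sEF [550.  160.5  22. ]
sER [457.3 126.   22. ]
bPn [ 601.  -253.7   22. ]
bPf [ 691.8 -217.4   22. ]
bEn [458.8 108.3  22. ]
plate [ 602.4 -119.2   48. ] [np.float64(41.0), np.float64(57.0), np.float64(47.0), np.float64(55.0)]
plate [ 603.5 -124.1   48. ] [np.float64(58.0), np.float64(35.0), np.float64(60.0), np.float64(34.0)]
396.67659256681026 110.59429346339796
396.1561081926057 110.62597411938378
388.9401602017789 111.44302978368927
wash base [ 589.71262951 -421.07605788    0.        ] [ 587.47213366 -423.70053593    0.        ] vial [ 521.00269235 -196.8005539     0.        ] cell [582.79559926 -65.6901413   62.        ] [585.09602313 -70.43783754  62.        ] stop [559.48567359  58.51029382  22.        ]
```

The plate is at about (602.5,-121,48). The rail direction is about 110.8° and the tool's y axis is already aligned with it. Carriage joint is about 0.033, so about 107 mm remains.

```bash
python3 -m creep '[{"hand":0,"tx":0.05,"ty":-0.019,"tz":0,"spin":0},{"hand":0,"tx":0.05,"ty":-0.019,"tz":0,"spin":0},{"hand":0,"tx":0.05,"ty":-0.019,"tz":0,"spin":0},{"hand":0,"tx":0.05,"ty":-0.019,"tz":0,"spin":0},{"hand":0,"tx":0.05,"ty":-0.019,"tz":0,"spin":0}]'; python3 -m creep '[{"hand":0,"tx":0.05,"ty":-0.019,"tz":0.01,"spin":0},{"hand":0,"tx":0.05,"ty":-0.019,"tz":0.01,"spin":0},{"hand":0,"tx":0.05,"ty":-0.019,"tz":0.01,"spin":0},{"hand":0,"tx":0.05,"ty":-0.019,"tz":0.01,"spin":0},{"hand":0,"tx":0,"ty":0,"tz":0,"spin":0}]'
python3 - <<'E'
from plant import get_obs,cams
import cv2,pickle
from h import *
o=get_obs();print(o['tool_pos'],o['tcp_rot'],o['time'])
c=cams.capture("wrist");pickle.dump(c,open("w1.pkl","wb"));cv2.imwrite("pics/w1.png",c["color"][:,:,::-1])
print("expected plate px",proj(c,[602.5,-121,48]),"tips px",proj(c,[*o['tool_pos'][:2],o['tool_pos'][2]-14]))
E
```

```text
time: 0.72
tool_pos: [389.2, -309.6, 240.5]
tcp_rot: [-3.141, 0.0, 0.369]
contact_force: [1.1, -0.2, 0.0]
grip_width: 46.2
finger_force: 0.0
time: 1.35
tool_pos: [548.7, -164.9, 199.1]
tcp_rot: [-3.139, 0.001, 0.373]
contact_force: [0.1, -0.6, -0.3]
grip_width: 0.8
finger_force: 0.0
[ 548.74560364 -164.94238003  199.05224016] [-3.13945657e+00  1.20343690e-03  3.73324546e-01] 1.35
expected plate px [299.32146219 124.54470421] tips px [321.2314326  246.41453012]
```

View pics/w1.png

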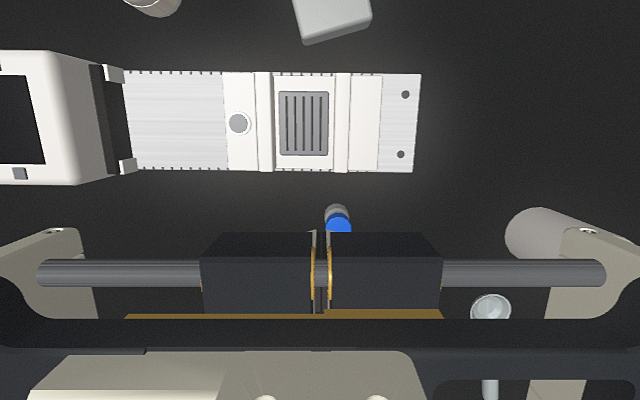

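The plate is at (304,123) with corners (279,91) to (328,155), close to the predicted (299,125). The rail edges run from (124,71) to (421,74).

```bash
python3 - <<'E'
import pickle
from plant import get_obs
from h import *
c=pickle.load(open("w1.pkl","rb"))
g=cv=None
import cv2
hsv=cv2.cvtColor(c["color"],cv2.COLOR_RGB2HSV)
m=((hsv[:,:,2]<150)).astype('uint8');m[:80]=0;m[165:]=0;m[:,:272]=0;m[:,335:]=0
r=cv2.minAreaRect(cv2.findNonZero(m));print(r)
p=ray(c,*r[0],48);print("plate",p)
q=[ray(c,u,v,48) for u,v in((279,91),(329,92),(328,155),(279,154))];print([np.linalg.norm(q[i]-q[(i+1)%4]).round(1) for i in range(4)])
a,b=ray(c,421,74,22),ray(c,124,71,22);e=b-a;ang=np.arctan2(e[1],e[0]);print("rail deg",np.degrees(ang))
n1=ray(c,113,73,37);f=ray(c,121,120,22);print("stop approx",f,"dist plate-stop along",(f-p)[:2]@[np.cos(ang),np.sin(ang)])
o=get_obs();y=o['tcp_rot'][2];D=(p-o['tool_pos'])[:2]
print("tx,ty",D@[np.cos(y),np.sin(y)],D@[np.sin(y),-np.cos(y)],"tooly line deg",np.degrees(y)+90)
E
```

```text
((300.0, 122.0), (84.0, 56.0), 90.0)
plate [ 604.94503598 -120.78075909   48.        ]
[np.float64(46.6), np.float64(58.4), np.float64(48.1), np.float64(58.3)]
rail deg 110.94721378295623
stop approx [537.88165969  54.69932167  22.        ] dist plate-stop along 187.85830911390573
tx,ty 69.93931816611426 -21.783896910880777 tooly line deg 111.30646149383354
```

```bash
python3 -m creep '[{"hand":0,"tx":0.035,"ty":-0.009,"tz":0.02,"spin":0},{"hand":0,"tx":0.034,"ty":-0.009,"tz":0.03,"spin":0},{"hand":0,"tx":0,"ty":0,"tz":0.04,"spin":0},{"hand":0,"tx":0,"ty":0,"tz":0.02,"spin":0},{"hand":0,"tx":0,"ty":0,"tz":0,"spin":0}]'
python3 - <<'E'
from plant import get_obs,cams
import cv2,pickle
from h import *
o=get_obs();print(o['tool_pos'],o['tcp_rot'],o['contact_force'])
c=cams.capture("wrist");pickle.dump(c,open("w2.pkl","wb"));cv2.imwrite("pics/w2.png",c["color"][:,:,::-1])
print("tips px",proj(c,[*o['tool_pos'][:2],o['tool_pos'][2]-14]),"plate",proj(c,[603.5,-124,48]))
E
```

```text
time: 2.02
tool_pos: [603.6, -127.1, 89.2]
tcp_rot: [-3.139, 0.003, 0.367]
contact_force: [0.9, -0.5, 0.3]
grip_width: 0.4
finger_force: 0.0
[ 603.63587085 -127.11835761   89.22701573] [-3.13937644  0.00322288  0.367466  ] [ 0.9094397  -0.45470172  0.27847176]
tips px [321.26839636 246.31530535] plate [316.83721948 228.15758791]
```

View pics/w2.png

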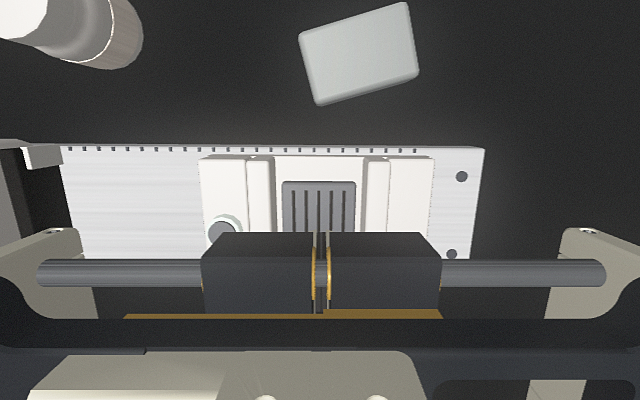

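The plate spans columns 282–355 (centre 318), about 2–3 mm ahead of the tips. I'll descend in stages while checking force.

```bash
python3 -m creep '[{"hand":0,"tx":0,"ty":-0.002,"tz":0.012,"spin":0},{"hand":0,"tx":0,"ty":0,"tz":0.010,"spin":0},{"hand":0,"tx":0,"ty":0,"tz":0.003,"spin":0},{"hand":0,"tx":0,"ty":0,"tz":0,"spin":0}]'; python3 -m creep '[{"hand":0,"tx":0,"ty":0,"tz":0.003,"spin":0},{"hand":0,"tx":0,"ty":0,"tz":0.003,"spin":0},{"hand":0,"tx":0,"ty":0,"tz":0,"spin":0}]'
```

```text
time: 2.58
tool_pos: [604.5, -124.4, 65.5]
tcp_rot: [-3.141, 0.0, 0.369]
contact_force: [-0.3, -0.3, -0.3]
grip_width: 0.7
finger_force: 0.0
time: 2.95
tool_pos: [605.0, -124.6, 60.7]
tcp_rot: [3.141, -0.001, 0.369]
contact_force: [-1.7, -0.0, 7.6]
grip_width: 0.1
finger_force: 3.8
```

```bash
python3 -m creep '[{"hand":0,"tx":0,"ty":0,"tz":0.002,"spin":0},{"hand":0,"tx":0,"ty":0,"tz":0.002,"spin":0},{"hand":0,"tx":0,"ty":0,"tz":0.002,"spin":0},{"hand":0,"tx":0,"ty":0,"tz":0,"spin":0}]'; python3 -m creep '[{"hand":0,"tx":0,"ty":0,"tz":0.002,"spin":0},{"hand":0,"tx":0,"ty":0,"tz":0.001,"spin":0},{"hand":0,"tx":0,"ty":0,"tz":0,"spin":0},{"hand":0,"tx":0,"ty":0,"tz":0,"spin":0}]'
```

```text
time: 3.45
tool_pos: [605.3, -125.2, 56.2]
tcp_rot: [3.139, -0.002, 0.369]
contact_force: [-3.7, -1.2, 14.2]
grip_width: 0.3
finger_force: 7.2
time: 3.95
tool_pos: [605.9, -126.4, 55.9]
tcp_rot: [3.136, -0.003, 0.369]
contact_force: [-9.1, -3.4, 30.2]
grip_width: 0.2
finger_force: 15.3
```

The plate is fully down. I'll ease off 1 mm and push along the rail.

```bash
python3 -m creep '[{"hand":0,"tx":0,"ty":-0.002,"tz":-0.001,"spin":0},{"hand":0,"tx":0,"ty":-0.004,"tz":0,"spin":0},{"hand":0,"tx":0,"ty":-0.006,"tz":0,"spin":0},{"hand":0,"tx":0,"ty":-0.008,"tz":0,"spin":0},{"hand":0,"tx":0,"ty":-0.008,"tz":0,"spin":0}]'; python3 -m creep '[{"hand":0,"tx":0,"ty":-0.008,"tz":0,"spin":0},{"hand":0,"tx":0,"ty":-0.008,"tz":0,"spin":0},{"hand":0,"tx":0,"ty":-0.008,"tz":0,"spin":0},{"hand":0,"tx":0,"ty":-0.008,"tz":0,"spin":0},{"hand":0,"tx":0,"ty":-0.004,"tz":0,"spin":0}]'
python3 - <<'E'
from plant import get_obs,cams
import cv2
import pickle
c=cams.capture("wrist");pickle.dump(c,open("w3.pkl","wb"));cv2.imwrite("pics/w3.png",c["color"][:,:,::-1])
E
```

```text
time: 4.58
tool_pos: [595.9, -100.2, 56.0]
tcp_rot: [3.136, -0.004, 0.369]
contact_force: [-7.1, -4.2, 26.0]
grip_width: 0.7
finger_force: 12.7
time: 5.2
tool_pos: [583.0, -66.0, 56.0]
tcp_rot: [3.137, -0.004, 0.369]
contact_force: [-7.5, -4.0, 25.2]
grip_width: 0.6
finger_force: 13.3
```

View pics/w3.png

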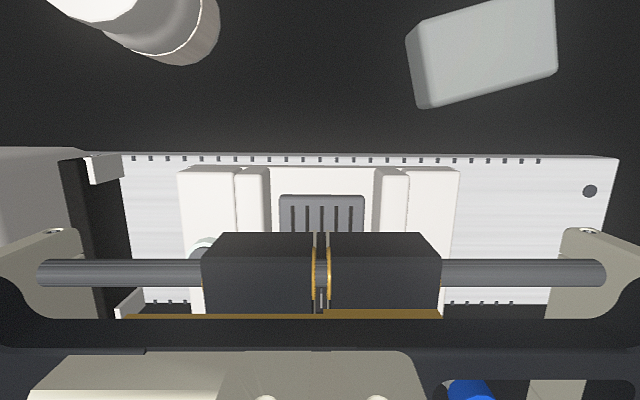

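The carriage follows: the plate is still centred under the fingers (279–364), and the stop bar is at column 120 with the carriage front at 178. About 43 mm remains.

```bash
python3 -m creep '[{"hand":0,"tx":0,"ty":-0.008,"tz":0,"spin":0},{"hand":0,"tx":0,"ty":-0.008,"tz":0,"spin":0},{"hand":0,"tx":0,"ty":-0.008,"tz":0,"spin":0},{"hand":0,"tx":0,"ty":-0.006,"tz":0,"spin":0},{"hand":0,"tx":0,"ty":-0.004,"tz":0,"spin":0}]'; python3 -m creep '[{"hand":0,"tx":0,"ty":-0.003,"tz":0,"spin":0},{"hand":0,"tx":0,"ty":-0.003,"tz":0,"spin":0},{"hand":0,"tx":0,"ty":-0.003,"tz":0,"spin":0},{"hand":0,"tx":0,"ty":0,"tz":0,"spin":0}]'
```

```text
time: 5.88
tool_pos: [570.9, -34.2, 56.0]
tcp_rot: [3.137, -0.004, 0.369]
contact_force: [-6.5, -3.6, 28.9]
grip_width: 0.5
finger_force: 14.0
time: 6.38
tool_pos: [567.7, -25.6, 56.0]
tcp_rot: [3.137, -0.004, 0.369]
contact_force: [-7.7, -1.1, 28.4]
grip_width: 0.5
finger_force: 14.4
```

```bash
python3 -m creep '[{"hand":0,"tx":0,"ty":-0.003,"tz":0,"spin":0},{"hand":0,"tx":0,"ty":-0.003,"tz":0,"spin":0},{"hand":0,"tx":0,"ty":0,"tz":0,"spin":0}]'; python3 -m creep '[{"hand":0,"tx":0,"ty":-0.003,"tz":0,"spin":0},{"hand":0,"tx":0,"ty":-0.002,"tz":0,"spin":0},{"hand":0,"tx":0,"ty":0,"tz":0,"spin":0}]'
python3 - <<'E'
from plant import get_obs,cams
import cv2
import pickle
c=cams.capture("wrist");pickle.dump(c,open("w4.pkl","wb"));cv2.imwrite("pics/w4.png",c["color"][:,:,::-1])
E
```

```text
time: 6.75
tool_pos: [566.6, -22.2, 56.0]
tcp_rot: [3.133, -0.005, 0.37]
contact_force: [-5.1, -11.2, 25.3]
grip_width: 0.1
finger_force: 12.6
time: 7.12
tool_pos: [566.3, -17.9, 56.0]
tcp_rot: [3.132, -0.008, 0.369]
contact_force: [-0.0, -12.8, 20.8]
grip_width: 0.5
finger_force: 10.5
```

View pics/w4.png

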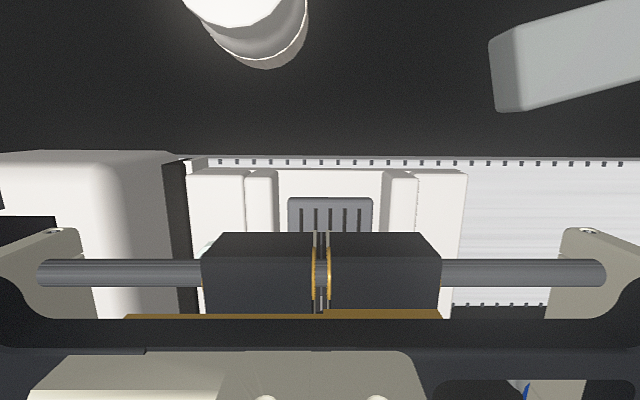

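The carriage front (187) is against the stop, there is a 12 N push reaction, and the fingers have slipped forward about 4 mm on the plate. It's seated, so I'll lift straight up.

```bash
python3 -m creep '[{"hand":0,"tx":0,"ty":0,"tz":0,"spin":0},{"hand":0,"tx":0,"ty":0,"tz":-0.006,"spin":0},{"hand":0,"tx":0,"ty":0,"tz":-0.012,"spin":0},{"hand":0,"tx":0,"ty":0,"tz":-0.03,"spin":0},{"hand":0,"tx":0,"ty":0,"tz":-0.05,"spin":0}]'; python3 -m creep '[{"hand":0,"tx":0,"ty":0.03,"tz":-0.05,"spin":0},{"hand":0,"tx":-0.04,"ty":0.03,"tz":0,"spin":0},{"hand":0,"tx":-0.05,"ty":0.03,"tz":0,"spin":0},{"hand":0,"tx":0,"ty":0,"tz":0,"spin":0}]'
python3 - <<'E'
from plant import get_obs,cams
import cv2
import numpy as np
c=cams.capture("wrist")["color"][:260,:,::-1]
s=cams.capture("scene")["color"][155:255,220:385,::-1]
cv2.imwrite("pics/f.png",np.vstack([c,cv2.resize(s,(520,315)) if 0 else cv2.copyMakeBorder(cv2.resize(s,(520,315)),0,0,0,120,0)]))
E
```

```text
time: 7.8
tool_pos: [560.5, -14.0, 149.2]
tcp_rot: [-3.139, 0.004, 0.369]
contact_force: [1.2, -0.2, 0.3]
grip_width: 0.4
finger_force: 0.0
time: 8.3
tool_pos: [508.3, -133.0, 199.8]
tcp_rot: [-3.141, 0.001, 0.365]
contact_force: [0.1, -0.3, 1.0]
grip_width: 0.5
finger_force: 0.0
```

View pics/f.png

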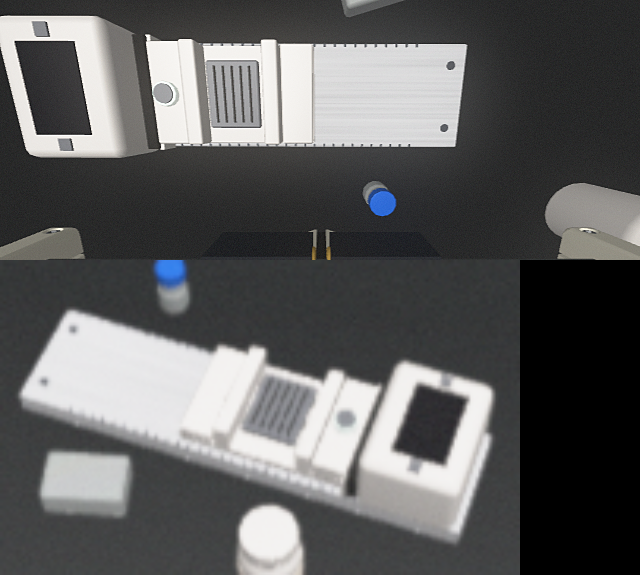

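The carriage front meets the stop marks at (150,40)–(160,145), the plate is up, and the neighbouring things have not moved. I'll hand it in.

```bash
python3 -c "
from plant import close_job
print(close_job())"
```

```text
the job is handed in; nothing more can be done
None
```

The carriage is against its stop, the plate is back up and the arm is clear. In the last pictures nothing nearby had moved. The job was handed in at about 8.4 s, and no verdict was shown.

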